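Latch the orange splash guard of the flat lap

TASK

Push the orange splash guard of the small lapping machine shut along its rails, over the disc, until it is fully home and the spring latch pin has clicked down behind its striker. Leave the blue guard of the twin machine open, as it stands.

Things in the scene. Friction and masses are not known exactly. Their poses are not given: they have to be found in the camera images.
- orange_grip (a point): Centre of the black ribbed grip block on the orange guard's flat top (100 x 104 mm, orange frame, clear window). Block: 16 mm thick along its x, 40 wide along y, 28 high. Above the bench: this point 102 mm, block top 116, guard top 88. Its x axis points level the way the guard slides SHUT, roughly away from the robot; z up. 30 mm or more is free around the block all along.
- orange_guard (a joint): How far the orange guard stands open, in m: 0 at its hard end stop, 0.095 wide open. Slides with about 2 N and stays where left. From about 0.028 to 0.008 its striker lifts the latch pin, up to about 5 N in all; below 0.006 the pin has dropped behind the striker and holds it, with 6 mm of play to the stop. A push of 12 to 20 N takes it home.
- orange_latch (a joint): Lift of the orange machine's spring latch pin, in m: 0 down (before the striker comes and again once it has caught), about 0.006 on the crest. The pin, with a red ball (top 133 mm above the bench), sits in a dark arm 24 mm wide that reaches over the guard's far edge; needs no handling. The grey housing, 230 x 120 mm, is fixed to the bench.
- blue_grip (a point): The same point on the blue guard's grip block, on the twin machine beside it (same size and build, blue frame, also open). It must stay where it is.

How it is judged:
By the outcome, as a careful person would: the job done as asked, in the order asked, and still so for the second after the job is handed in, with the robot touching nothing.
It also fails if it takes over 26 s, if anything falls off the work surface, if the arm or the gripper's body presses on something with over 40 N, if the wrist force passes 120 N, or if a joint passes its speed limit or range.

ROBOT

A 7-joint arm with a two-finger parallel gripper is mounted at the origin on a cart in front of the work surface, level with it; the furniture and walls round the work are solid. World frame = base frame: x ahead of the robot, y to its left, z up, the work surface at z = 0. Lengths are in m, angles in rad, forces in N, time in s.
With the tool pointing down it reaches from about 0.425 to 0.925 m from the base axis. Payload 6.8 kg.
Tool frame: the origin (TCP) lies where the fingers leave the gripper's body, on its centre line; the fingertips stand 73 mm ahead of it and the grasp point (between the pads) lies 54 mm ahead of it; z points along the fingers, y is the line along which they close (so a half turn about z gives the same grasp; the last joint's range is limited). The gripper opens to 85 mm and grips with 20 to 120 N. Pads are 22 mm wide; open, the fingers measure 114 mm over their backs; the gripper's body (76 mm by 85 mm) begins 54 mm behind the grasp point. The pads swing forward as they close: fully open they stand 13 mm farther back than shut.
Start: joints at [-1.326, 0.477, 0.022, 1.555, -0.011, 1.109, -0.083], TCP at [0.233, 0.633, 0.304] pointing down, gripper open.
Joint ranges: [-2.96, 2.96], [-0.34, 2.1], [-1.41, 1.46], [0.24, 2.44], [-1.37, 4.51], [0.17, 1.92], [-2.96, 2.96]. Speed limits (rad/s): [2.39, 2.39, 3.14, 3.14, 3.14, 3.14, 3.14].

INTERFACE

Orientations are given as a rotation vector (axis times angle).
In Python, from bench import r, imaging gives the robot as it stands (r), with the cameras (imaging).
- The arm moves only by the tool nudge_tcp, called after "Call:" by a JSON object that holds its "name" and its "arguments". Schema: {"type":"object","properties":{"steps":{"type":"array","items":{"type":"object","properties":{"d":{"type":"array","items":{"type":"number"},"minItems":3,"maxItems":3},"rotvec":{"type":"array","items":{"type":"number"},"minItems":3,"maxItems":3}},"additionalProperties":false},"minItems":1,"maxItems":5},"aperture":{"type":"number"},"grip_force":{"type":"number"},"only":{"type":"string"},"quiet":{"type":"boolean"},"lines":{"type":"string"}},"required":["steps"],"additionalProperties":false}. steps is a list of rows, 1 to 5 of them, each an object with the fields d (a list: dx, dy, dz in shares of 0.5 m (1.0 is 0.5 m)), rotvec (a list: a rotation vector rx, ry, rz in fractions of the full range, 1 being 90 degrees); a field left out counts as zero; each row is the pose to reach, as a shift and turn from the pose commanded when the call began, along the tool's axes at that moment; what a row does not reach only later rows make up. A row lasts 1/10 s, in which the tool goes at most 0.05 m and 0.15 rad, less where a joint would pass 70% of its speed; a pose out of reach is approached as far as the arm can. aperture is the finger opening in m, set as the call begins (left out keeps the last). The fingers move at their own pace and stop on an object; grip_force is the grip in N (left out, the last holds). Time passes only in rows, so rows that do not move let the fingers close. The tool returns the time, the measured TCP pose, the force, the opening and the grip force at its end. only (a regular expression) keeps the lines of the reply that match it, lines (a string "A,B") keeps lines A to B, and quiet returns only ok. No shift or turn number may pass 1 either way. Input that does not fit is refused with a message, and nothing moves.
- r.get_obs(): the state, without advancing time (a new reading comes with each control period).
- imaging.grab_frame(name): name is "scene" or "top"; returns (picture, depth): 400x640x3 uint8, blue, green, red; 400x640 float32, m along the optical axis (not along the pixel's ray), 0 where there is no reading.
- imaging.camera_info(name): a dict with "camera_matrix" (3x3 intrinsics, pixels), "k1" (the pictures are not rectified: a ray, as slopes to the right and down, at radius r is drawn at 1 + k1 r^2 times it, then the intrinsics apply), "R" (3x3) and "t" (3): a world point X has camera coordinates R X + t. Camera axes: x right, y down, z forward; pixel columns grow to the right and rows downward; lengths in m; the calibration is good to about 2 mm. A picture is of the moment at which its call begins. camera_info takes no time and is no camera call.
- r.hand_in(): hands the job in; it is judged then, once.
The state is a dict: "clock": time; "joints": joint angles; "qvel": joint speeds; "tau": joint torques, N m; "tcp_pos": TCP position; "orientation": TCP orientation; "contact_force": force on the tool from outside, world axes, zero at the start; "moment": the same for the moment, N m; "grip_width": finger opening in m; "gripper_force": force on a finger pad.
Only numpy, scipy, OpenCV 4.12 (cv2) and the standard library are available. Lean on these libraries where they do the work, as an engineer would, in place of code of your own. Each camera call takes 0.05 s, during which the arm holds its last target. There are 200 camera calls.

## Working session

There is one attempt and no reset: what is moved stays moved. The work goes in short steps, Python scripts to look and compute and a tool call to move; the robot and the scene stay as the last step left them, time stands still between calls to the robot, and variables do not carry over. Pictures are saved under pics/ and viewed, at most 10 in all, crops included, and the job is handed in when it is done.

```bash
ls; mkdir -p pics; python3 - <<'E'
from bench import r, imaging
import cv2,numpy as np
for n in("scene","top"):
    p,d=imaging.grab_frame(n); cv2.imwrite(f"pics/{n}0.png",p); np.savez(f"{n}0.npz",p=p,d=d)
    i=imaging.camera_info(n); print(n,{k:np.round(v,3).tolist() for k,v in i.items()})
o=r.get_obs(); print(o)
E
```

```text
bench.py
pics
scene {'camera_matrix': [[410.641, 0.0, 321.001], [0.0, 410.641, 197.388], [0.0, 0.0, 1.0]], 'k1': -0.043, 'R': [[-0.853, -0.521, -0.001], [-0.255, 0.42, -0.871], [0.455, -0.743, -0.491]], 't': [0.491, 0.239, 0.627]}
top {'camera_matrix': [[437.952, 0.0, 328.468], [0.0, 437.952, 194.252], [0.0, 0.0, 1.0]], 'k1': -0.06, 'R': [[-0.017, -1.0, 0.022], [-0.998, 0.016, -0.068], [0.068, -0.023, -0.997]], 't': [-0.002, 0.578, 0.89]}
{'clock': 0.1, 'joints': array([-1.32610142,  0.47772765,  0.02234162,  1.55633452, -0.01149741,
        1.10930625, -0.08311869]), 'qvel': array([-0.00142991, -0.00130994,  0.00235238, -0.0009683 , -0.00181379,
        0.00071113, -0.00037273]), 'tau': array([ 4.34639660e-03, -5.97760141e+01,  1.61393087e+00, -2.81952256e+01,
        1.29107048e-02,  4.97557325e-03,  4.92064885e-06]), 'tcp_pos': array([0.23308769, 0.63304292, 0.3030236 ]), 'orientation': array([-5.51264176e-01, -3.09267644e+00,  2.57435025e-03]), 'contact_force': array([ 0.69309395, -0.17073982,  0.06233344]), 'moment': array([-0.00115925, -0.04104525, -0.07573009]), 'gripper_force': 0.0, 'grip_width': 0.08543536689649359}
```

View pics/scene0.png

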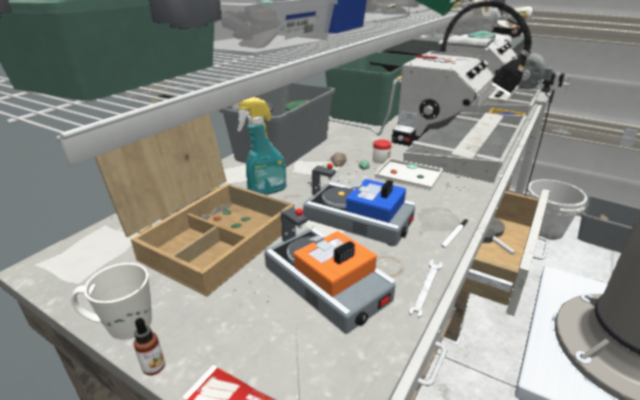

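View pics/top0.png

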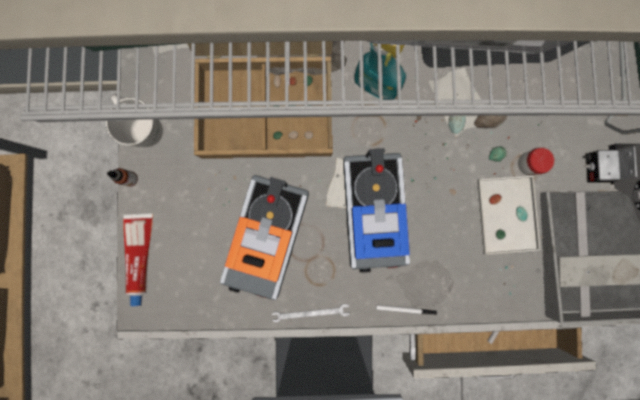

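The orange guard's grip is at about (253,261) in the top view, with its latch ball at (270,198). The blue grip is at (383,243), and shut is up and slightly right. Next I measure these.

```bash
cat > h.py <<'E'
import numpy as np,cv2
from bench import r, imaging
from scipy.spatial.transform import Rotation as Ro
def ray(n,uv,z):
    i=imaging.camera_info(n);K=np.array(i["camera_matrix"]);R=np.array(i["R"]);t=np.array(i["t"])
    d=np.array([i["k1"],0,0,0,0],float)
    p=cv2.undistortPoints(np.array([[uv]],float),K,d)[0,0]
    w=R.T@np.array([p[0],p[1],1]);c=-R.T@t
    return c+w*(z-c[2])/w[2]
def big(m,box):
    x0,y0,x1,y1=box;k=np.zeros(m.shape,np.uint8);k[y0:y1,x0:x1]=m[y0:y1,x0:x1]
    return max(cv2.findContours(k,cv2.RETR_EXTERNAL,cv2.CHAIN_APPROX_NONE)[0],key=cv2.contourArea)
def cen(c):
    m=cv2.moments(c);return m["m10"]/m["m00"],m["m01"]/m["m00"]
E
cat > meas.py <<'E'
from h import *
import sys
def go(p,tag=""):
    hsv=cv2.cvtColor(p,cv2.COLOR_BGR2HSV)
    out={}
    for nm,box,gb,lo,hi in(("orange",(215,170,315,300),(238,180,272,275),(5,120,120),(18,255,255)),("blue",(340,145,415,275),(366,230,402,256),(105,120,80),(125,255,255))):
        g=big(cv2.inRange(hsv,lo,hi),box)
        if nm=="orange":
            x,y,w,h=cv2.boundingRect(g); gb=(x+10,y+h//2-5,x+w-20,y+h-3)
        k=big((p.max(2)<60).astype(np.uint8),gb)
        rg=cv2.minAreaRect(g);rk=cv2.minAreaRect(k)
        print(nm,"guard",np.round(cv2.boxPoints(rg)).tolist(),"grip px",np.round(rk[0],1),np.round(rk[1],1),round(rk[2],1),"area",cv2.contourArea(k))
        bp=np.array([ray("top",q,.088) for q in cv2.boxPoints(rg)])
        print(" guard corners",np.round(bp[:,:2],3).tolist())
        print(" grip@0.114",np.round(ray("top",cen(k),.114),4))
        e=np.array([ray("top",q,.116)[:2] for q in cv2.boxPoints(rk)]);l=e[1]-e[0];s=e[2]-e[1]
        v=l if np.hypot(*l)>np.hypot(*s) else s
        print(" grip sides",np.hypot(*l),np.hypot(*s),"yaw of short axis",np.degrees(np.arctan2(v[1],v[0]))-90)
if __name__=="__main__":
    p,d=imaging.grab_frame("top");go(p);cv2.imwrite(sys.argv[1],p)
E
python3 - <<'E'
from meas import *
a=np.load("top0.npz");go(a["p"]);d=a["d"]
print("depth",d[261,253],d[243,383],"shelf",d[110,150:400:40],d[112,150:400:40])
# machine edge directions, red ball
hsv=cv2.cvtColor(a["p"],cv2.COLOR_BGR2HSV)
m=cv2.inRange(hsv,(0,150,100),(4,255,255))|cv2.inRange(hsv,(174,150,100),(180,255,255))
for box in((255,185,285,210),(370,155,390,180)):
    print("ball",ray("top",cen(big(m,box)),.127))
p=a["p"];cv2.imwrite("pics/crop0.png",cv2.resize(p[150:300,210:420],None,fx=3.5,fy=3.5,interpolation=cv2.INTER_CUBIC))
# shelf height from depth
i=imaging.camera_info("top");K=i["camera_matrix"];R=np.array(i["R"]);t=np.array(i["t"])
for v in(105,110,113,116,118):
  for u in(150,255,350):
    z=d[v,u];q=cv2.undistortPoints(np.array([[[u,v]]],float),np.array(K),np.array([i["k1"],0,0,0,0.]))[0,0]
    print(v,u,np.round(R.T@(np.array([q[0]*z,q[1]*z,z])-t),3))
E
```

```text
orange guard [[224.0, 266.0], [239.0, 215.0], [292.0, 231.0], [276.0, 282.0]] grip px [253.2 260.6] [19.1  6.5] 15.9 area 100.0
 guard corners [[0.44, 0.191], [0.536, 0.161], [0.505, 0.062], [0.409, 0.092]]
 grip@0.114 [0.4517 0.1316 0.114 ]
 grip sides 0.011783420738289797 0.03513906219608197 yaw of short axis -196.75077327380347
blue guard [[352.0, 206.0], [405.0, 202.0], [409.0, 255.0], [355.0, 259.0]] grip px [382.5 242. ] [19.  6.] 0.0 area 93.5
 guard corners [[0.551, -0.054], [0.556, -0.157], [0.455, -0.161], [0.45, -0.059]]
 grip@0.114 [ 0.4807 -0.1078  0.114 ]
 grip sides 0.011057909416041787 0.03535396196850197 yaw of short axis -181.11565119470555
depth 0.8029306 0.8092208 shelf [0.5750787  0.5748404  0.57357526 0.5751017  0.5771123  0.5775096
 0.5777361 ] [0.5729576  0.57283217 0.5729365  0.5756029  0.5747518  0.57584727
 0.5779424 ]
ball [0.56483972 0.09753149 0.127     ]
ball [ 0.61772471 -0.10280183  0.127     ]
105 150 [0.679 0.233 0.353]
105 255 [0.677 0.093 0.351]
105 350 [ 0.675 -0.034  0.354]
110 150 [0.671 0.232 0.356]
110 255 [0.668 0.092 0.36 ]
110 350 [ 0.666 -0.034  0.359]
113 150 [0.666 0.23  0.36 ]
113 255 [0.664 0.091 0.36 ]
113 350 [ 0.662 -0.034  0.36 ]
116 150 [0.663 0.231 0.359]
116 255 [0.668 0.096 0.329]
116 350 [ 0.668 -0.036  0.322]
118 150 [0.667 0.242 0.33 ]
118 255 [0.745 0.142 0.006]
118 350 [ 0.744 -0.061 -0.002]
```

View pics/crop0.png

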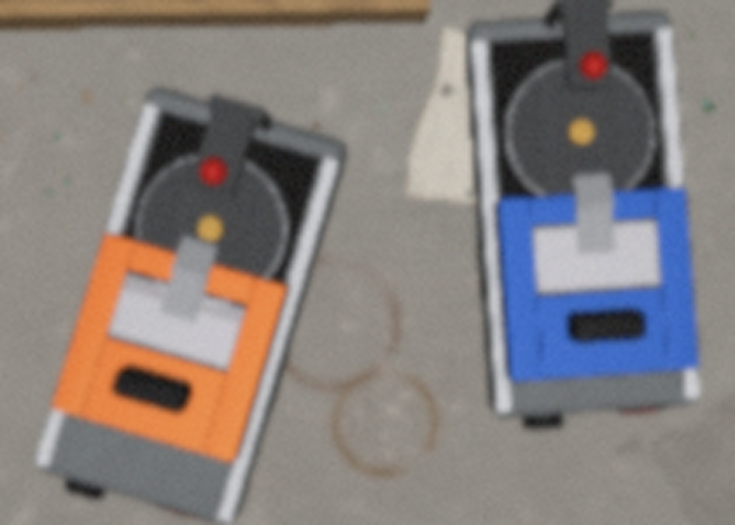

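```bash
cat > rel.py <<'E'
from h import *
# shift in tool axes to a world TCP target, with tool x = -slide
def rel(T,yaw=np.radians(-16.8)):
    o=r.get_obs();R=Ro.from_rotvec(o["orientation"])
    s=np.array([np.cos(yaw),np.sin(yaw),0]);z=np.array([0,0,-1.]);x=-s
    W=Ro.from_matrix(np.c_[x,np.cross(z,x),z])
    print("shift",np.round(R.inv().apply(np.array(T)-o["tcp_pos"]),4),"rot",np.round((R.inv()*W).as_rotvec(),4),"f",np.round(o["contact_force"],1))
E
python3 - <<'E'
from rel import *
g=np.array([.4517,.1316]);s=np.array([np.cos(np.radians(-16.8)),np.sin(np.radians(-16.8))])
b=g-s*.028;print(b,np.hypot(*b));rel([*b,.25])
E
```

```text
[0.42489505 0.13969289] 0.44726939374027014
shift [-0.3504 -0.3966  0.0537] rot [-0.0016  0.0001 -0.0596] f [ 0.7 -0.2  0.1]
```

Careful with the scale: shifts go in shares of 0.5 m and turns go in shares of 90 degrees. That gives: -0.16 m is -0.32, -0.05 m is -0.1.

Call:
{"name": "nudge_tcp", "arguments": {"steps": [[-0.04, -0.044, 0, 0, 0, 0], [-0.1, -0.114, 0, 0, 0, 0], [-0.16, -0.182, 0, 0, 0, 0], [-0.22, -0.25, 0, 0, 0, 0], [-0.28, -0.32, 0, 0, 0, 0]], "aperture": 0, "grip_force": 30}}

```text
refused: steps[0]: [-0.04, -0.044, 0, 0, 0, 0] is not of type 'object' (schema: type "object"). Nothing was moved.
```

Wrong form. The message asks for a list of objects, one for each row, so I'll send the same numbers that way.

Call:
{"name": "nudge_tcp", "arguments": {"steps": [{"d": [-0.04, -0.044, 0]}, {"d": [-0.1, -0.114, 0]}, {"d": [-0.16, -0.182, 0]}, {"d": [-0.22, -0.25, 0]}, {"d": [-0.28, -0.32, 0]}], "aperture": 0, "grip_force": 30}}

```text
clock: 0.6
tcp_pos: [0.3097, 0.433, 0.3035]
orientation: [-0.551, -3.093, 0.001]
contact_force: [1.6, 0.1, -0.5]
grip_width: 0.0125
gripper_force: 0.0
```

Call:
{"name": "nudge_tcp", "arguments": {"steps": [{"d": [-0.06, -0.068, 0]}, {"d": [-0.12, -0.136, 0]}, {"d": [-0.18, -0.204, 0.02]}, {"d": [-0.24, -0.272, 0.04]}, {"d": [-0.3, -0.34, 0.06]}]}}

```text
clock: 1.1
tcp_pos: [0.3915, 0.2217, 0.2736]
orientation: [0.551, 3.093, 0.0]
contact_force: [1.4, -0.1, -0.6]
grip_width: -0.0002
gripper_force: 0.0
```

Call:
{"name": "nudge_tcp", "arguments": {"steps": [{"d": [-0.05, -0.056, 0.02], "rotvec": [0, 0, -0.0127]}, {"d": [-0.09, -0.1, 0.04], "rotvec": [0, 0, -0.0255]}, {"d": [-0.12, -0.132, 0.048], "rotvec": [0, 0, -0.0382]}, {"d": [-0.12, -0.132, 0.048], "rotvec": [0, 0, -0.0382]}, {"d": [-0.12, -0.132, 0.048], "rotvec": [0, 0, -0.0382]}]}}

```text
clock: 1.6
tcp_pos: [0.4247, 0.1409, 0.2498]
orientation: [-0.46, -3.107, 0.0]
contact_force: [-0.2, 0.1, 0.5]
grip_width: 0.0002
gripper_force: 0.0
```

```bash
python3 - <<'E'
from rel import *
from meas import go
rel([.4249,.1397,.25]);rel([.4249,.1397,.168])
p,d=imaging.grab_frame("top");cv2.imwrite("pics/top1.png",p)
p,d=imaging.grab_frame("scene");cv2.imwrite("pics/scene1.png",p)
E
```

```text
shift [-0.0005 -0.0011 -0.0002] rot [-0.0001 -0.0005 -0.0009] f [-0.2  0.1  0.5]
shift [-0.0006 -0.0011  0.0818] rot [-0.0001 -0.0005 -0.0009] f [-0.2  0.1  0.5]
```

View pics/scene1.png

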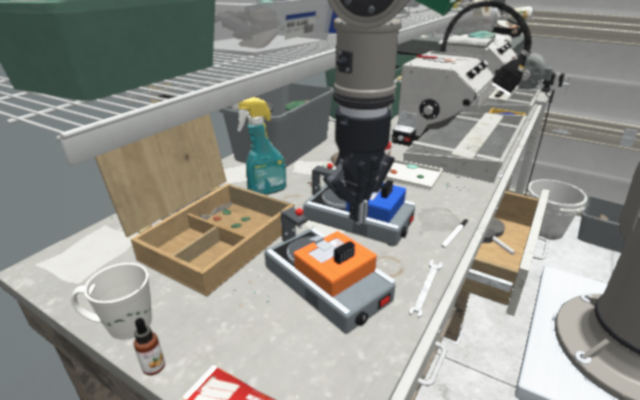

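The scene view shows the shut fingertips at about (358,218), above and behind the orange grip at (345,250). The way down is clear, so I descend.

Converted, 0.082 m is 0.164, 0.07 m is 0.14.

Call:
{"name": "nudge_tcp", "arguments": {"steps": [{"d": [0, 0, 0.05]}, {"d": [0, -0.002, 0.1]}, {"d": [0, -0.002, 0.14]}, {"d": [0, -0.002, 0.164]}, {"d": [0, -0.002, 0.164]}]}}

```text
clock: 2.2
tcp_pos: [0.4236, 0.1405, 0.1668]
orientation: [-0.456, -3.106, 0.002]
contact_force: [-0.2, 0.1, 0.5]
grip_width: 0.0002
gripper_force: 0.0
```

Call:
{"name": "nudge_tcp", "arguments": {"steps": [{"d": [-0.012, 0, 0]}, {"d": [-0.024, 0, 0]}, {"d": [-0.036, 0, 0]}, {"d": [-0.048, 0, 0]}, {"d": [-0.048, 0, 0]}]}}

```text
clock: 2.7
tcp_pos: [0.4489, 0.1327, 0.1684]
orientation: [0.46, 3.106, 0.001]
contact_force: [-0.0, -0.2, 0.2]
grip_width: 0.0001
gripper_force: 0.0
```

```bash
python3 - <<'E'
from rel import *
p,d=imaging.grab_frame("scene");cv2.imwrite("pics/scene2.png",cv2.resize(p[150:350,220:470],None,fx=3,fy=3,interpolation=cv2.INTER_CUBIC))
rel([.5,.117,.168])
E
```

```text
shift [-0.0539 -0.0001  0.0003] rot [ 0.0006  0.0014 -0.0005] f [-1.   0.7  0.2]
```

View pics/scene2.png

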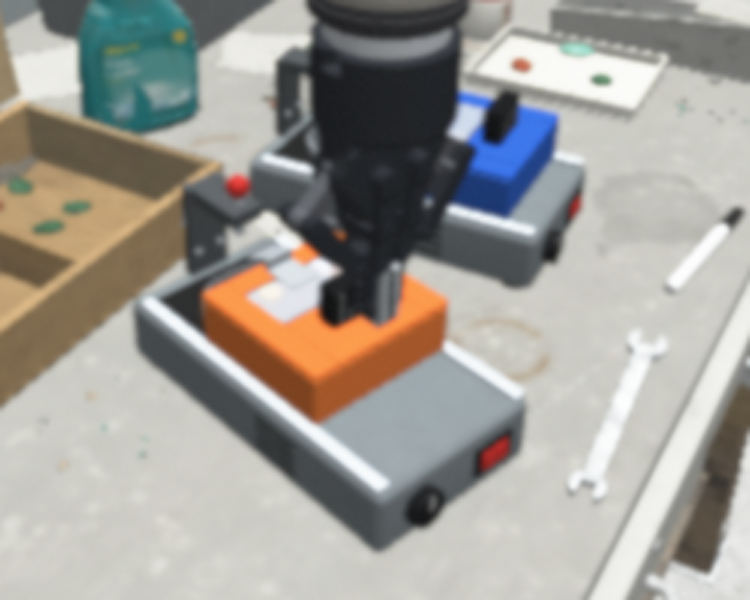

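The crop shows the fingers at about (385,290) behind the block at (335,300). The guard has already moved along the rails, so the push is working.

Converted, -0.024 m is -0.048, -0.018 m is -0.036.

Call:
{"name": "nudge_tcp", "arguments": {"steps": [{"d": [-0.012, 0, 0]}, {"d": [-0.024, 0, 0]}, {"d": [-0.036, 0, 0]}, {"d": [-0.048, 0, 0]}, {"d": [-0.048, 0, 0]}]}}

```text
clock: 3.25
tcp_pos: [0.4716, 0.1256, 0.1679]
orientation: [0.46, 3.107, 0.0]
contact_force: [0.6, -0.0, 0.3]
grip_width: -0.0
gripper_force: 0.0
```

Call:
{"name": "nudge_tcp", "arguments": {"steps": [{"d": [-0.008, 0, 0]}, {"d": [-0.016, 0, 0]}, {"d": [-0.024, 0, 0]}, {"d": [-0.032, 0, 0]}, {"d": [-0.032, 0, 0]}]}}

```text
clock: 3.75
tcp_pos: [0.4859, 0.1214, 0.1678]
orientation: [-0.458, -3.108, 0.0]
contact_force: [-1.0, 0.1, -1.3]
grip_width: -0.0
gripper_force: 0.6
```

Converted, -0.012 m is -0.024, -0.009 m is -0.018.

Call:
{"name": "nudge_tcp", "arguments": {"steps": [{"d": [-0.006, 0, 0]}, {"d": [-0.012, 0, 0]}, {"d": [-0.018, 0, 0]}, {"d": [-0.024, 0, 0]}, {"d": [-0.024, 0, 0]}]}}

```text
clock: 4.25
tcp_pos: [0.4974, 0.1179, 0.1678]
orientation: [-0.458, -3.108, 0.0]
contact_force: [-2.3, 0.2, 0.3]
grip_width: -0.0
gripper_force: 1.2
```

Call:
{"name": "nudge_tcp", "arguments": {"steps": [{"d": [-0.004, 0, 0]}, {"d": [-0.008, 0, 0]}, {"d": [-0.012, 0, 0]}, {"d": [-0.016, 0, 0]}, {"d": [-0.016, 0, 0]}]}}

```text
clock: 4.75
tcp_pos: [0.4985, 0.1176, 0.167]
orientation: [-0.452, -3.094, 0.002]
contact_force: [-23.9, 6.3, 18.5]
grip_width: 0.0002
gripper_force: 12.4
```

```bash
python3 - <<'E'
from rel import *
p,d=imaging.grab_frame("scene");cv2.imwrite("pics/scene3.png",cv2.resize(p[150:350,220:470],None,fx=3,fy=3,interpolation=cv2.INTER_CUBIC))
E
```

```text
(no output)
```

View pics/scene3.png

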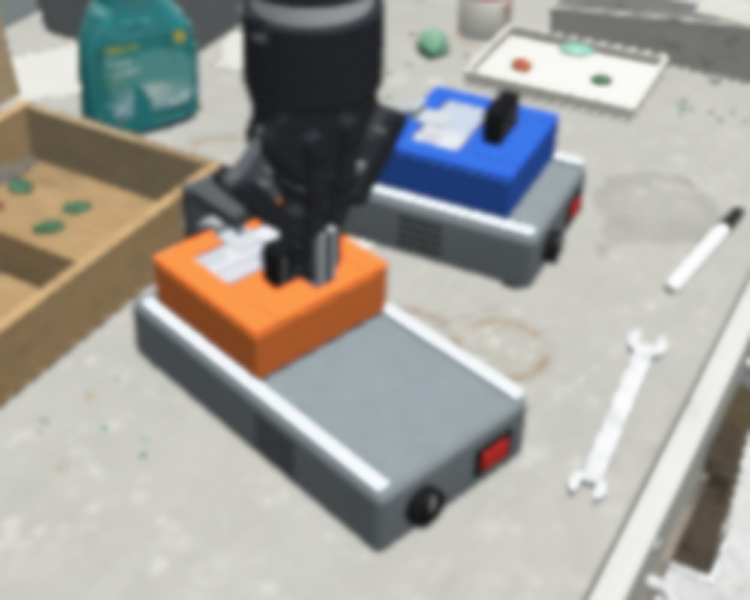

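The force rose to about 25 N at roughly 68 mm of travel, which fits the end stop. The crop shows the guard's far edge now lying under the latch arm. I back off, lift and check.

Converted, 0.02 m is 0.04, 0.014 m is 0.028.

Call:
{"name": "nudge_tcp", "arguments": {"steps": [{"d": [0.012, 0, 0]}, {"d": [0.028, 0, 0]}, {"d": [0.04, 0, 0]}, {"d": [0.04, 0, 0]}]}}

```text
clock: 5.2
tcp_pos: [0.4857, 0.1217, 0.1681]
orientation: [0.457, 3.107, 0.001]
contact_force: [0.2, 0.9, 0.6]
grip_width: 0.0003
gripper_force: 0.0
```

Call:
{"name": "nudge_tcp", "arguments": {"steps": [{"d": [0, 0, -0.06]}, {"d": [0, 0, -0.14]}, {"d": [0, 0.06, -0.2]}, {"d": [0, 0.14, -0.24]}, {"d": [0, 0.22, -0.28]}]}}

```text
clock: 5.7
tcp_pos: [0.5187, 0.2275, 0.3099]
orientation: [0.461, 3.105, 0.002]
contact_force: [-0.0, -0.2, -1.2]
grip_width: 0.0
gripper_force: 0.0
```

Call:
{"name": "nudge_tcp", "arguments": {"steps": [{"d": [0, 0.08, 0]}, {"d": [0, 0.16, 0]}, {"d": [0, 0.24, 0]}, {"d": [0, 0.32, 0]}, {"d": [0, 0.32, 0]}]}}

```text
clock: 6.2
tcp_pos: [0.5632, 0.3867, 0.307]
orientation: [-0.448, -3.109, -0.005]
contact_force: [-0.6, 1.2, -0.3]
grip_width: -0.0001
gripper_force: 0.0
```

```bash
python3 - <<'E'
from rel import *
p,d=imaging.grab_frame("scene");cv2.imwrite("pics/scene4.png",cv2.resize(p[150:350,220:470],None,fx=3,fy=3,interpolation=cv2.INTER_CUBIC))
p,d=imaging.grab_frame("top");np.savez("top4.npz",p=p,d=d);cv2.imwrite("pics/top4.png",cv2.resize(p[150:300,210:420],None,fx=3.5,fy=3.5,interpolation=cv2.INTER_CUBIC))
from meas import go
go(p)
E
```

```text
orange guard [[235.0, 232.0], [250.0, 181.0], [302.0, 197.0], [287.0, 247.0]] grip px [263.8 225.5] [19.   5.5] 15.9 area 84.0
 guard corners [[0.505, 0.171], [0.601, 0.141], [0.569, 0.042], [0.473, 0.072]]
 grip@0.114 [0.5159 0.1117 0.114 ]
 grip sides 0.010101737751242713 0.03503896762273388 yaw of short axis -196.8115823777329
blue guard [[351.0, 206.0], [405.0, 202.0], [409.0, 255.0], [355.0, 259.0]] grip px [382.5 242. ] [19.  6.] 0.0 area 93.5
 guard corners [[0.55, -0.053], [0.556, -0.157], [0.455, -0.162], [0.45, -0.059]]
 grip@0.114 [ 0.4807 -0.1078  0.114 ]
 grip sides 0.011057909416041787 0.03535396196850197 yaw of short axis -181.11565119470555
```

View pics/scene4.png

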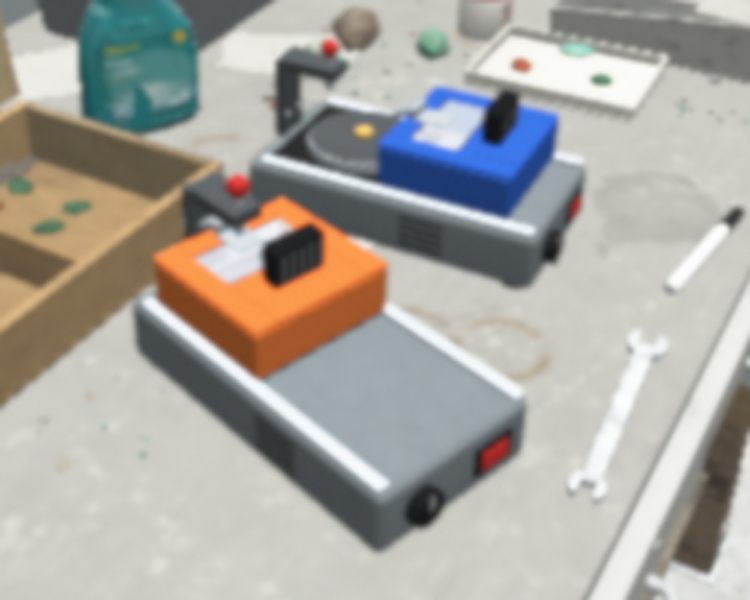

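View pics/top4.png

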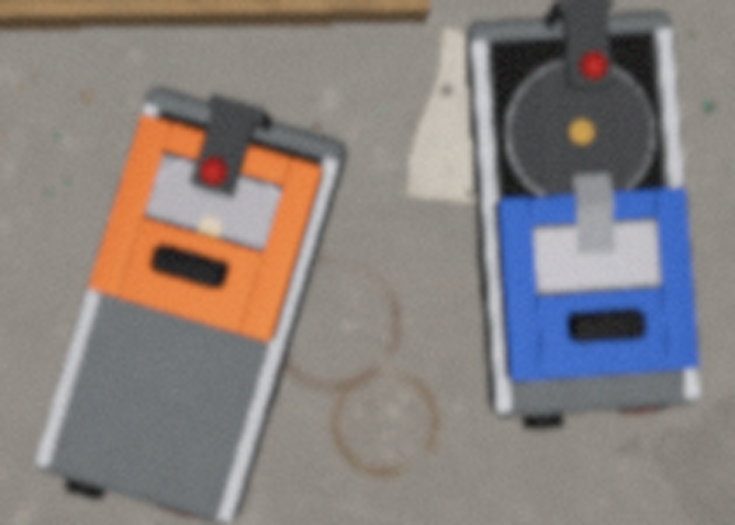

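The guard covers the disc up to the far wall, its grip now at (264,225) in the full top view, and blue is unmoved. I now compare the latch ball's height with the start.

```bash
python3 - <<'E'
from h import *
def ball(p,box):
    h=cv2.cvtColor(p,cv2.COLOR_BGR2HSV);m=cv2.inRange(h,(0,130,90),(5,255,255))|cv2.inRange(h,(172,130,90),(180,255,255))
    return np.round(cen(big(m,box)),2)
p,_=imaging.grab_frame("scene");a=np.load("scene0.npz")["p"];b=(285,200,312,225)
print(ball(a,b),ball(p,b))
q,_=imaging.grab_frame("top");t=np.load("top0.npz")["p"];b=(255,185,285,210);print(ball(t,b),ball(q,b));print(r.get_obs()["contact_force"])
E
```

```text
[298.93 211.57] [298.93 211.57]
[270.5 198.5] [270.5 198.5]
[ 0.58965673 -0.10519895 -0.48167613]
```

The pin is back down at its starting height and the guard stopped hard, so it is home and latched. I hand in.

```bash
python3 -c "
from bench import r, imaging
print(r.hand_in())"
```

```text
the job is handed in; nothing more can be done
None
```

I pushed the orange guard shut, over the disc, to its hard stop; the latch pin is back down at its starting height, the blue guard has not moved, and I handed the job in at about 6.4 s with the arm clear (no verdict was returned).

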